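# Load the reference spheres and hold the spring shutter open at the mark

## Task

Set the three white reference balls from the green rack into the three wells of the reader's grey sample deck, one ball per well, setting them down rather than dropping them and leaving the amber ball in its seat and not disturbing the beaker or the jar. Then take the blue handle of the spring-return shutter slide and pull it towards the front of the reader until its black pointer stands beside the red mark, within the mark's width. Keep it there: the slide springs back if let go, so finish while still holding it at the mark.

Things in the scene. Friction and masses are not known exactly. Their poses are not given: they have to be found in the camera images.
- reader: White fixed instrument; origin: centre of the underside of its base, 260 x 240 mm, 50 mm high; -x is its front, facing the robot. Tower at y +121 to +261 mm, 160 mm high, full length. Grey deck with black wells: x +-110, y -20 to +60 mm, top z = 50 mm. Slide along x at y = -60 mm; behind its handle a blue housing, x 72 to 128, y -90 to -30 mm, top z = 85 mm.
- well0 (a point): Centre of the mouth of the front well of the grey deck, 50 mm above the table; the well is a round blind hole 32 mm wide and 9 mm deep. Wells lie 60 mm apart along the reader's x. A ball lying in it has its centre 5 mm above the mouth.
- well1 (a point): Centre of the mouth of the middle well of the grey deck, 50 mm above the table; the well is a round blind hole 32 mm wide and 9 mm deep. Wells lie 60 mm apart along the reader's x. A ball lying in it has its centre 5 mm above the mouth.
- well2 (a point): Centre of the mouth of the rear well of the grey deck, 50 mm above the table; the well is a round blind hole 32 mm wide and 9 mm deep. Wells lie 60 mm apart along the reader's x. A ball lying in it has its centre 5 mm above the mouth.
- ball_a_center (a point): Centre of a white ceramic ball, 28 mm in diameter, about 40 g, loose in a seat of the green rack, its centre 6 mm above the rack's top (34 mm above the table). Any white ball may go into any well.
- ball_b_center (a point): Centre of a white ceramic ball, 28 mm in diameter, about 40 g, loose in a seat of the green rack, its centre 6 mm above the rack's top (34 mm above the table). Any white ball may go into any well.
- ball_c_center (a point): Centre of a white ceramic ball, 28 mm in diameter, about 40 g, loose in a seat of the green rack, its centre 6 mm above the rack's top (34 mm above the table). Any white ball may go into any well.
- ball_a: The white ball whose centre is point ball_a_center (this origin lies on the ball's surface and turns as it rolls: use the point).
- ball_b: The white ball whose centre is point ball_b_center (this origin lies on the ball's surface and turns as it rolls: use the point).
- ball_c: The white ball whose centre is point ball_c_center (this origin lies on the ball's surface and turns as it rolls: use the point).
- ball_amber_center (a point): Centre of the amber ball, 28 mm in diameter, in one of the rack's four seats: not part of the job, it stays in its seat.
- rack: Green rack, fixed, 130 by 130 mm and 28 mm high, origin at the centre of its underside, with four round seats 31 mm wide and 8 mm deep at x, y = +-31 mm in its frame. Which seat holds which ball varies.
- slide (a joint): How far the shutter slide is pulled out, in m: 0 is home (sprung shut), growing as the handle moves along the reader's -x (to its front); end stop at 0.075. The spring pulls it home with about 2.4 N at 0 plus 80 N per metre, so 5 to 7 N at the mark, with a little friction.
- slide_grip (a point): Grip point on the slide's blue upright handle, a tab 10 mm thick along the reader's x, 36 mm wide along its y, top 46 mm above the deck. The point is on its centre line, 34 mm above the deck (84 mm above the table). Pinch it from above across its thickness. The flat aluminium bar below rises 7 mm over the deck.
- pointer (a point): Tip of the slide's small black pointer, which sticks out to the reader's right (-y) near the front end of the bar, 55 mm in front of the handle's centre. It moves with the slide.
- mark_center (a point): The red mark, a small red clip on the deck just to the right (-y) of the pointer's path, 12 mm long along the reader's x. The point is the middle of that length, on the edge nearest the pointer; axes parallel to the reader's. It is 30 to 55 mm farther to the front than the pointer at home (varies).
- beaker: Glass beaker, 70 mm wide, 90 mm high, beyond and between the rack and the reader: leave alone.
- jar: Amber sample jar, 56 mm wide, 85 mm high, beyond the rack: leave alone.
Things that resemble listed ones, but are neither listed nor needed, are in the scene too. What is shaped like the ball_b but yellow is not meant. What is shaped like the ball_c but purple is not meant.

How it is judged:
On the way, in this order (a step that is already met when the one before it is completed fails the run):
1. all three wells hold a white ball, with the slide still home (distance between any of ball_a_center, ball_b_center, ball_c_center and well0 below 0.009 m and distance between any of ball_a_center, ball_b_center, ball_c_center and well1 below 0.009 m and distance between any of ball_a_center, ball_b_center, ball_c_center and well2 below 0.009 m and linear speed of each of ball_a, ball_b, ball_c below 0.05 m/s and value of joint slide below 0.012 m), for 0.2 s.
2. the slide is held with the fingers, its pointer within the red mark (x of pointer in the frame of mark_center between -0.006 and 0.006 m and contact force between the fingers and slide above 2 N), for 0.3 s.
At the end, for the whole second after the job is handed in: Each well holds one white ball (centre within 9 mm of the well mouth's middle), at rest; the amber ball has moved under 12 mm; the fingers hold the slide still (over 2 N) with its pointer within 6 mm of the red mark's middle along the reader's x (all of step 2 and distance between any of ball_a_center, ball_b_center, ball_c_center and well0 below 0.009 m and distance between any of ball_a_center, ball_b_center, ball_c_center and well1 below 0.009 m and distance between any of ball_a_center, ball_b_center, ball_c_center and well2 below 0.009 m and linear speed of each of ball_a, ball_b, ball_c below 0.05 m/s and velocity of joint slide between -0.02 and 0.02 m/s and distance of ball_amber_center from where it was at the start of the episode below 0.012 m); the arm keeps its last pose, push and grip.
It fails at once if a white ball is dropped (falls free from more than about 25 mm) ((linear speed of ball_a above 0.7 m/s and contact force between the fingers and ball_a below 0.05 N) or (linear speed of ball_b above 0.7 m/s and contact force between the fingers and ball_b below 0.05 N) or (linear speed of ball_c above 0.7 m/s and contact force between the fingers and ball_c below 0.05 N)).
It fails at once if the amber ball leaves its seat (distance of ball_amber_center from where it was at the start of the episode above 0.012 m).
It fails at once if a bystander is pushed more than 30 mm (distance of any of beaker, jar from where it was at the start of the episode above 0.03 m).
It also fails if it takes over 72 s, if anything falls off the work surface, if the arm or the gripper's body presses on something with over 40 N, if the wrist force passes 120 N, or if a joint passes its speed limit or range.

## Robot

A 6-joint arm with a two-finger parallel gripper is mounted at the origin on the work surface. World frame = base frame: x ahead of the robot, y to its left, z up, the work surface at z = 0. Lengths are in m, angles in rad, forces in N, time in s.
With the tool pointing down it reaches from about 0.3 to 0.875 m from the base axis. Payload 6.4 kg.
Tool frame: the origin (TCP) lies on the front face of the gripper's body, between the roots of the fingers; the fingertips stand 73 mm ahead of it and the grasp point (between the pads) lies ctrl.pinch_z ahead of it (ctrl.pinch_z is the distance from the TCP to the grasp point, in m); z points along the fingers, x is the direction in which the jaws open and shut, and the axes are right-handed (so a half turn about z gives the same grasp; the last joint's range is limited). The gripper opens to 85 mm and grips with 20 to 120 N. Pads are 22 mm wide; open, the fingers measure 114 mm over their backs; the gripper's body (76 mm by 85 mm) begins 54 mm behind the grasp point. The pads swing forward as they close: fully open they stand 13 mm farther back than shut.
Start: joints at [0.916, 0.181, 1.607, -0, 1.354, -0.206], TCP at [0.249, 0.518, 0.304] pointing down, gripper open.
Joint ranges: [-2.99, 2.99], [-0.89, 2.07], [0.3, 2.58], [-1.14, 4.28], [0, 2.63], [-3.12, 3.12]. Speed limits (rad/s): [2.57, 2.57, 3.01, 3.14, 3.14, 3.14].

## Interface

Orientations are given as a unit quaternion [w, x, y, z].
In Python, from bench import ctrl gives the robot as it stands.
- The arm moves only by the tool move_arm, never from a script. Its argument "rows" is text: rows parted by semicolons, each of 7 numbers parted by spaces: the shift along the tool's x, y, z in cm, then the turn, a rotation vector about the tool's x, y, z in degrees, then the opening, from 0 (shut) to 1 (fully open). In form: x y z rx ry rz grip; .... A call has 1 to 20 rows; each row shifts and turns the commanded pose from where the row before left it, along the tool's axes as they then stand; what a row does not reach is not made up. A row lasts 1/10 s, in which the tool goes at most 50 mm and 8.59 degrees, less where a joint would pass 70% of its speed; a pose out of reach is approached as far as the arm can. A call with a gripper value outside its range is refused whole. The fingers move at their own pace and stop on an object; the grip force is fixed at half the most. Time passes only in rows, so rows that do not move let the fingers close. It gives the time, the measured TCP pose, the force and the opening at its end, in the units of the state.
- ctrl.get_obs(): the state, without advancing time (a new reading comes with each control period).
- ctrl.camera(name): name is "scene" or "top"; returns a dict with "color" (384x512x3 uint8, blue, green, red), "fx", "fy", "cx", "cy" (pixels), "rvec" (rotation vector, rad) and "tvec" (3), from world to camera coordinates, as OpenCV has them. Camera axes: x right, y down, z forward; pixel columns grow to the right and rows downward; lengths in m; the calibration is good to about 2 mm. A picture is of the moment at which its call begins. There is no depth.
- ctrl.hand_in(): hands the job in, once; it reports no verdict.
Trained networks look in the newest picture that a camera, given by its name, has taken for a name from the list of things; names that differ only in an ending like _2 or _b are one class to them, and where a whole thing is asked for, a point or a joint stands for the part that bears it (a point fixed in the world has none). Each returns a list of dicts, best first, with "confidence" (0 to 1); they miss things now and then, are a little off and sometimes report something else, mostly with a low value. They report only what shows in the picture. A call takes as long as a camera call. They do not tell look-alikes from the thing itself.
- ctrl.look_for(camera, query): "bbox" ([left, top, right, bottom] in pixels, round what is visible of it).
- ctrl.trace(camera, query): "region" (384x512 bool, what is visible of it) and "bbox" ([left, top, right, bottom] in pixels, round what is visible of it).
The state is a dict: "time_s": time; "q": joint angles; "dq": joint speeds; "joint_efforts": joint torques, N m; "eef_pos": TCP position; "eef_rot": TCP orientation; "wrist_force": force on the tool from outside, world axes, zero at the start; "torque": the same for the moment, N m; "opening": opening from 0.0 (shut) to 1.0 (fully open).
Only numpy, scipy, OpenCV 4.12 (cv2) and the standard library are available. Lean on these libraries where they do the work, as an engineer would, in place of code of your own. Each camera call takes 0.05 s, during which the arm holds its last target.

## Working session

There is one attempt and no reset: what is moved stays moved. The work goes in short steps, Python scripts to look and compute and a tool call to move; the robot and the scene stay as the last step left them, time stands still between calls to the robot, and variables do not carry over. Pictures are saved under pics/ and viewed, and the job is handed in when it is done.

Besides the shell and the picture viewer there is one more tool, called after "Call:" as name(argument=value, ...) on one line, values as JSON. move_arm: Moves the arm, as the interface text tells. Its arguments: {"type":"object","properties":{"rows":{"type":"string"}},"required":["rows"]}

```bash
ls; mkdir -p pics; cat > h.py <<'E'
import numpy as np, cv2
from bench import ctrl
def snap(n,f):
    c=ctrl.camera(n); cv2.imwrite('pics/'+f,c['color']); return c
def cam(c):
    R,_=cv2.Rodrigues(np.array(c['rvec'],float)); t=np.array(c['tvec'],float).ravel()
    return R,t
def back(c,u,v,z):
    R,t=cam(c); d=R.T@np.array([(u-c['cx'])/c['fx'],(v-c['cy'])/c['fy'],1]); o=-R.T@t
    return o+d*(z-o[2])/d[2]
def proj(c,p):
    R,t=cam(c); q=R@np.array(p,float)+t
    return np.array([c['fx']*q[0]/q[2]+c['cx'],c['fy']*q[1]/q[2]+c['cy']])
E
python3 - <<'E'
from h import *
for n in ['top','scene']:
    c=snap(n,n+'0.png'); R,t=cam(c); print(n,-R.T@t,R[2],c['fx'])
    for q in ['reader','rack','ball_a','ball_amber_center','slide','pointer','mark_center','beaker','jar']:
        try: print(q,[(np.round(r['bbox']).tolist(),round(r['confidence'],2)) for r in ctrl.look_for(n,q)])
        except Exception as e: print(q,e)
o=ctrl.get_obs();print(o,ctrl.pinch_z)
E
```

```text
pics
top [ 0.41688657 -0.09813632  0.86243554] [ 0.16162443  0.01194504 -0.98678005] 425.3102554101894
reader [([0.0, 78.0, 206.0, 226.0], 0.57)]
rack [([323.0, 161.0, 408.0, 241.0], 0.74), ([343.0, 183.0, 355.0, 196.0], 0.56)]
ball_a [([352.0, 213.0, 363.0, 230.0], 0.73), ([342.0, 182.0, 357.0, 195.0], 0.62), ([361.0, 261.0, 374.0, 280.0], 0.62), ([391.0, 135.0, 404.0, 148.0], 0.6), ([373.0, 176.0, 382.0, 191.0], 0.59)]
ball_amber_center [([370.0, 174.0, 385.0, 187.0], 0.5), ([377.0, 205.0, 396.0, 220.0], 0.46)]
slide [([158.0, 121.0, 186.0, 187.0], 0.67)]
pointer [([158.0, 126.0, 182.0, 188.0], 0.85), ([376.0, 204.0, 393.0, 222.0], 0.61), ([322.0, 162.0, 408.0, 239.0], 0.37)]
mark_center [([186.0, 197.0, 199.0, 207.0], 0.58)]
beaker [([287.0, 83.0, 324.0, 124.0], 0.72), ([372.0, 176.0, 385.0, 187.0], 0.29), ([323.0, 158.0, 407.0, 242.0], 0.2)]
jar [([346.0, 92.0, 384.0, 129.0], 0.68), ([342.0, 181.0, 358.0, 198.0], 0.18)]
scene [1.18171476 0.01476053 0.714404  ] [-0.69460982 -0.14931472 -0.70372034] 412.17286413985636
reader [([312.0, 157.0, 512.0, 317.0], 0.58)]
rack []
ball_a [([
[... 665 characters left out ...]
{'time_s': 1.0, 'q': array([ 9.15707808e-01,  1.80792207e-01,  1.60700436e+00, -1.11413857e-05,
        1.35375762e+00, -2.06309865e-01]), 'dq': array([ 8.97008752e-04, -1.16576865e-03, -9.26723529e-05, -3.55991078e-04,
        1.76103730e-03,  3.16375200e-04]), 'joint_efforts': array([ 6.79490222e-04, -4.44847405e+01, -3.51691067e+01, -1.49953762e-04,
        4.19732560e-04, -1.58068963e-05]), 'eef_pos': array([0.24947838, 0.51808425, 0.30389073]), 'eef_rot': array([-1.57780149e-06,  8.46718162e-01,  5.32041685e-01,  1.99235474e-05]), 'wrist_force': array([ 0.7912149 , -0.60271177, -0.17172151]), 'torque': array([-0.0086041 ,  0.01908187,  0.00912023]), 'opening': 1.0029525667396182} 0.0539
```

```bash
python3 - <<'E'
import cv2
a=cv2.imread('pics/top0.png'); b=cv2.imread('pics/scene0.png')
cv2.imwrite('pics/top0b.png',cv2.resize(a,(768,576),interpolation=cv2.INTER_CUBIC))
cv2.imwrite('pics/scene0b.png',cv2.resize(b,(768,576),interpolation=cv2.INTER_CUBIC))
E
```

```text
(no output)
```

View pics/top0b.png

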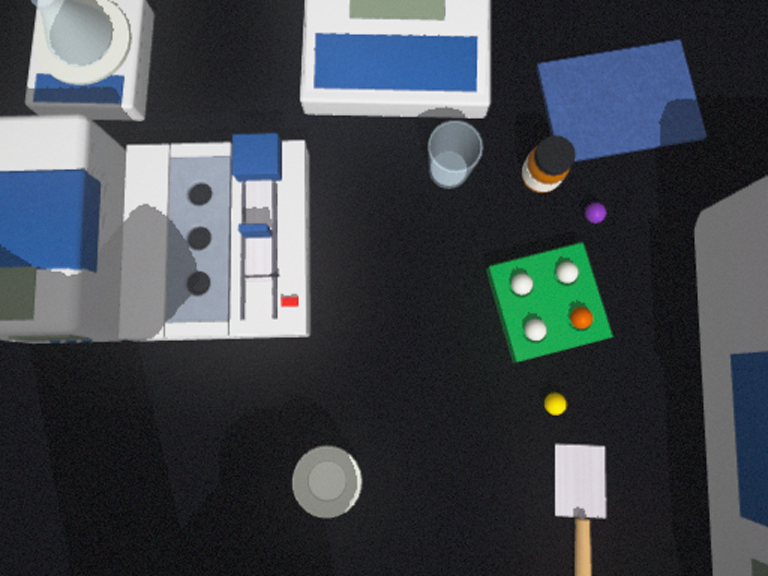

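View pics/scene0b.png

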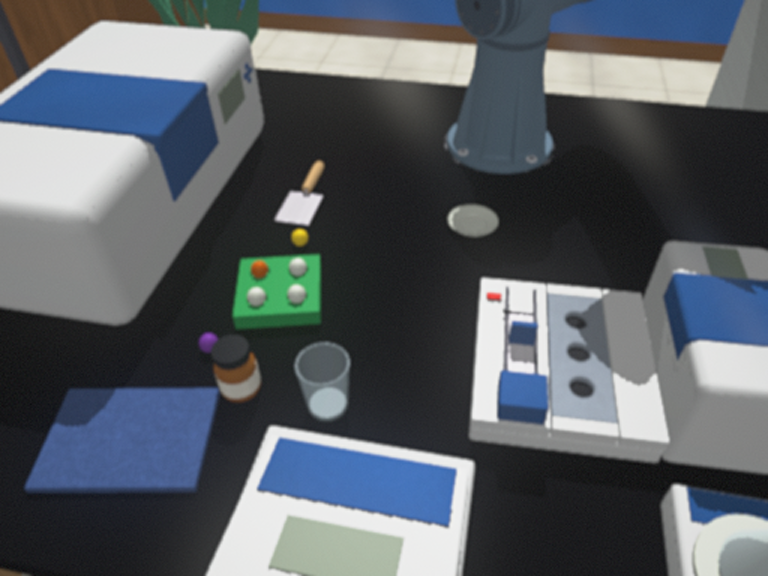

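Top view (512 px scale): rack with white balls at about (348,189), (378,181) and (357,219), and amber at (388,211). The loose yellow (370,269) and purple (397,142) balls are look-alikes. The wells are at (134,129), (133,159) and (132,189), the handle at (170,153) and the red mark at (193,200). Next I measure.

```bash
cat > meas.py <<'E'
from h import *
from scipy.optimize import least_squares
def blob(img,x0,y0,r,f):
    s=4; h,w=img.shape[:2]
    p=img[y0-r:y0+r+1,x0-r:x0+r+1].astype(int)
    m=f(p).astype(np.uint8); n,l,st,ce=cv2.connectedComponentsWithStats(m)
    if n<2: return None
    i=1+np.argmax(st[1:,4]); return ce[i][0]+x0-r, ce[i][1]+y0-r, st[i,4], st[i,2:4].tolist()
white=lambda p:(p.min(2)>95)&((p.max(2)-p.min(2))<60)
amber=lambda p:(p[...,2]>110)&(p[...,0]<90)&(p[...,1]<p[...,2]*.7)
dark=lambda p:p.max(2)<75
red=lambda p:(p[...,2]>120)&(p[...,1]<80)&(p[...,0]<90)
E
python3 - <<'E'
from meas import *
c=ctrl.camera('top'); s=ctrl.camera('scene')
def go(cm,lst,f,z,r):
    for n,(x,y) in lst:
        b=blob(cm['color'],x,y,r,f)
        print(n,b and np.round(b[:2],1),b and b[2:],b and np.round(back(cm,b[0],b[1],z),4))
T=[('P',(348,189)),('Q',(378,181)),('R',(357,219))]
S=[('P',(197,196)),('Q',(171,197)),('R',(198,178))]
go(c,T,white,.034,10); go(s,S,white,.034,8)
go(c,[('A',(388,211))],amber,.034,10);go(s,[('A',(173,180))],amber,.034,8)
W=[('w0',(132,189)),('w1',(133,159)),('w2',(134,129))]
go(c,W,dark,.05,12); go(s,[('w0',(384,213)),('w1',(385,234)),('w2',(388,258))],dark,.05,9)
go(c,[('mark',(193,200))],red,.06,9);go(s,[('mark',(329,197))],red,.06,9)
i=c['color'];j=s['color']
a=cv2.resize(i[85:230,80:215],None,fx=4,fy=4,interpolation=cv2.INTER_CUBIC);cv2.imwrite('pics/rd_top.png',a)
a=cv2.resize(j[180:310,305:450],None,fx=4,fy=4,interpolation=cv2.INTER_CUBIC);cv2.imwrite('pics/rd_sc.png',a)
a=cv2.resize(i[120:290,310:420],None,fx=3,fy=3,interpolation=cv2.INTER_CUBIC);cv2.imwrite('pics/rack_top.png',a)
E
```

```text
P [347.7 189.1] (np.int32(163), [15, 15]) [ 0.5475 -0.2713  0.034 ]
Q [378.  181.5] (np.int32(163), [15, 14]) [ 0.5643 -0.3311  0.034 ]
R [356.8 219.6] (np.int32(168), [15, 14]) [ 0.488  -0.2884  0.034 ]
P [197.3 195.2] (np.int32(125), [12, 13]) [ 0.5488 -0.2743  0.034 ]
Q [170.4 196.9] (np.int32(128), [12, 13]) [ 0.566  -0.3341  0.034 ]
R [198.1 177. ] (np.int32(116), [12, 13]) [ 0.4883 -0.2919  0.034 ]
A [387.3 211.7] (np.int32(155), [14, 14]) [ 0.505 -0.348  0.034]
A [172.4 178.9] (np.int32(78), [10, 10]) [ 0.5065 -0.3513  0.034 ]
w0 [131.8 188.3] (np.int32(178), [15, 15]) [0.536  0.1493 0.05  ]
w1 [132.5 158.5] (np.int32(160), [14, 14]) [0.595  0.1524 0.05  ]
w2 [133.3 129. ] (np.int32(148), [14, 13]) [0.6548 0.1552 0.05  ]
w0 [384.2 214.3] (np.int32(71), [13, 8]) [0.5427 0.1484 0.05  ]
w1 [385.2 235.1] (np.int32(76), [13, 8]) [0.6014 0.15   0.05  ]
w2 [387.2 258.6] (np.int32(98), [14, 10]) [0.661  0.1532 0.05  ]
mark [193.1 200.5] (np.int32(63), [11, 6]) [0.5139 0.0279 0.06  ]
mark [329.3 197.7] (np.int32(16), [7, 3]) [0.5247 0.0276 0.06  ]
```

View pics/rd_top.png

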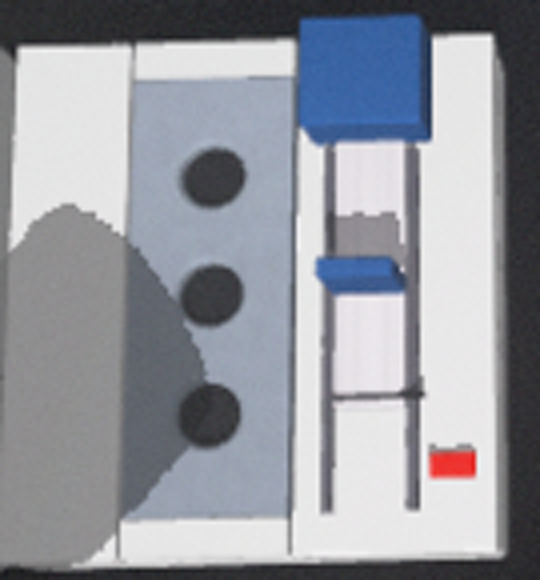

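View pics/rack_top.png

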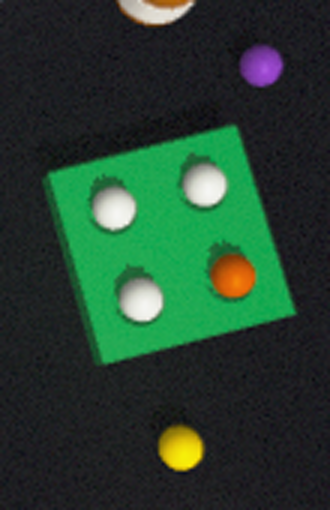

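View pics/rd_sc.png

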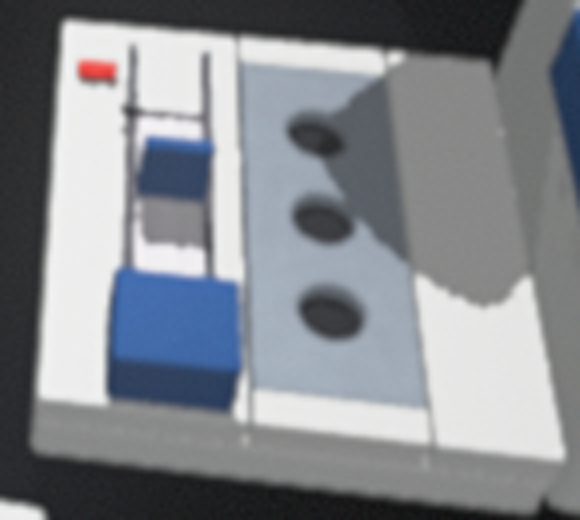

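```bash
cat > fit.py <<'E'
from meas import *
from scipy.optimize import least_squares
c=ctrl.camera('top'); s=ctrl.camera('scene')
Z=.05
M={'top':[((-.13,-.12),(504,556)),((.13,-.12),(493,35)),((.11,-.02),(294,78)),((-.11,-.02),(290,518)),((.11,.06),(132,80)),((-.11,.06),(120,518)),((.06,.02),(213,178)),((0,.02),(211,295)),((-.06,.02),(210,415))],
'scene':[((-.13,-.12),(62,20)),((.13,-.12),(37,400)),((.13,.12),(563,458)),((-.11,-.02),(242,65)),((.11,-.02),(250,388)),((.11,.06),(428,407)),((-.11,.06),(388,75)),((-.06,.02),(317,133)),((0,.02),(323,218)),((.06,.02),(332,312))]}
off={'top':(80,85),'scene':(305,180)}
cams={'top':c,'scene':s}
def px(n,q): return (np.array(q)+.5)/4-.5+np.array(off[n])
def res(p,ns,full=False):
    out=[];x,y,a=p
    for n in ns:
        for (X,Y),q in M[n]:
            w=[x+X*np.cos(a)-Y*np.sin(a),y+X*np.sin(a)+Y*np.cos(a),Z]
            out.append(proj(cams[n],w)-px(n,q))
    return np.array(out) if full else np.array(out).ravel()
P={}
for ns in (['top'],['scene'],['top','scene']):
    r=least_squares(res,[.6,.13,.05],args=(ns,)); print(ns,np.round(r.x,4),np.degrees(r.x[2]))
    print(np.round(res(r.x,ns,True),1).tolist())
    x,y,a=r.x
x,y,a=r.x
for X in (-.06,0,.06): print('well',np.round([x+X*np.cos(a)-.02*np.sin(a),y+X*np.sin(a)+.02*np.cos(a)],4))
# slide things in top picture, reader frame
def rf(w,p=r.x): 
    d=w[:2]-p[:2];a=p[2];return np.round([d[0]*np.cos(a)+d[1]*np.sin(a),-d[0]*np.sin(a)+d[1]*np.cos(a)],4)
pt=least_squares(res,[.6,.13,.05],args=(['top'],)).x; ps=least_squares(res,[.6,.13,.05],args=(['scene'],)).x
print('pointer top',[rf(back(c,*px('top',(423,394)),.055),pt)],'scene',rf(back(s,*px('scene',(126,111)),.055),ps))
for z in (.055,.06): print('mark top',rf(back(c,193.1,200.5,z),pt),'scene',rf(back(s,329.3,197.7,z),ps))
print('handle top edge, top cam',rf(back(c,*px('top',(352,259)),.096),pt),rf(back(c,*px('top',(362,272)),.096),pt))
print('handle scene',rf(back(s,*px('scene',(179,143)),.096),ps))
E
python3 fit.py
```

```text
['top'] [0.5963 0.1328 0.055 ] 3.150060813298052
[[-1.3, -0.9], [0.2, -0.2], [0.1, 0.0], [-0.0, -0.3], [0.7, 0.7], [0.8, 0.9], [-0.0, -0.3], [-0.1, 0.0], [-0.4, 0.3]]
['scene'] [0.5995 0.1308 0.0513] 2.9367029002523495
[[0.5, 0.0], [0.0, -0.6], [0.9, 0.9], [-0.6, -1.0], [0.4, -0.1], [-0.5, 0.3], [-0.8, 0.0], [-0.0, 0.0], [0.2, 0.0], [-0.2, -0.0]]
['top', 'scene'] [0.5975 0.1319 0.0514] 2.9476538002108548
[[-1.1, -1.3], [1.0, -0.6], [0.8, -0.5], [0.3, -0.9], [1.4, 0.0], [1.1, 0.2], [0.6, -0.9], [0.5, -0.6], [0.0, -0.4], [1.0, -0.5], [0.7, -1.4], [1.4, 0.1], [-0.1, -1.5], [1.1, -0.9], [0.0, -0.5], [-0.4, -0.5], [0.5, -0.6], [0.7, -0.6], [0.4, -0.8]]
well [0.5366 0.1488]
well [0.5965 0.1518]
well [0.6564 0.1549]
pointer top [array([-0.0531, -0.0848])] scene [-0.0573 -0.0832]
mark top [-0.0873 -0.0996] scene [-0.085  -0.0989]
mark top [-0.0879 -0.1003] scene [-0.08   -0.0993]
handle top edge, top cam [ 0.0043 -0.0589] [-0.002  -0.0636]
handle scene [ 0.0005 -0.0603]
```

Handle home is at x≈0 and the pointer at about -55 mm, as specified. The mark is at about -87 mm, so the pull is about 32 mm, which is in range. Ball spacings come out at 62 mm as they should, and the three white balls on the rack are confirmed in the crop. First ball is P (0.548, -0.273).

```bash
cat >> h.py <<'E'
from scipy.spatial.transform import Rotation as Ro
def d(*targets):
    o=ctrl.get_obs(); p=o['eef_pos']; w,x,y,z=o['eef_rot']; R=Ro.from_quat([x,y,z,w]).as_matrix()
    print('t',round(o['time_s'],2),'pos',np.round(p,4),'yaw',np.degrees(np.arctan2(R[1,0],R[0,0])).round(2),'tilt z',np.round(R[:,2],4),'op',round(o['opening'],3),'F',np.round(o['wrist_force'],1))
    for t in targets:
        t=np.array(t); print(t,'tool cm',np.round(R.T@(t-p)*100,2)); p=t
E
python3 -c "
from h import *
d((.548,-.273,.2),(.548,-.273,.1))"
```

```text
t 1.2 pos [0.2495 0.5181 0.3039] yaw 64.28 tilt z [-0.  0. -1.] op 1.002 F [ 0.1  0.1 -0.8]
[ 0.548 -0.273  0.2  ] tool cm [-58.32  61.22  10.39]
[ 0.548 -0.273  0.1  ] tool cm [-0.  0. 10.]
```

Call:
move_arm(rows="-2.9 3.05 0 0 0 0 1;-2.9 3.05 0 0 0 0 1;-2.9 3.05 0 0 0 0 1;-2.9 3.05 0 0 0 0 1;-2.9 3.05 0 0 0 0 1;-2.9 3.05 0 0 0 0 1;-2.9 3.05 0 0 0 0 1;-2.9 3.05 0 0 0 0 1;-2.9 3.05 0 0 0 0 1;-2.9 3.05 0 0 0 0 1;-2.9 3.05 0 0 0 0 1;-2.9 3.05 0 0 0 0 1;-2.9 3.05 0 0 0 0 1;-2.9 3.05 0 0 0 0 0.7;-2.9 3.05 1 0 0 0 0.7;-2.9 3.05 2 0 0 0 0.7;-2.9 3.05 2 0 0 0 0.7;-2.9 3.05 2 0 0 0 0.7;-2.9 3.05 2 0 0 0 0.7;-2.9 3.05 1 0 0 3.3 0.7")

```text
time_s: 3.2
eef_pos: [0.547, -0.2704, 0.2016]
eef_rot: [-0.001, 0.862, 0.507, -0.001]
wrist_force: [0.2, 0.1, 0.2]
opening: 0.7
```

```bash
python3 -c "
from h import *
snap('top','t1.png');snap('scene','s1.png')
d((.548,-.273,.2),(.548,-.273,.1))"
```

```text
t 3.3 pos [ 0.5474 -0.2735  0.2014] yaw 60.68 tilt z [-1.7e-03  1.0e-04 -1.0e+00] op 0.702 F [-0.4  0.2  0.6]
[ 0.548 -0.273  0.2  ] tool cm [0.07 0.03 0.14]
[ 0.548 -0.273  0.1  ] tool cm [ 0.01  0.02 10.  ]
```

Call:
move_arm(rows="0.1 0 2 0 0 0 0.7;0 0 2 0 0 0 0.7;0 0 2 0 0 0 0.7;0 0 2 0 0 0 0.7;0 0 1.1 0 0 0 0.7;0 0 0.5 0 0 0 0.6;0 0 0 0 0 0 0.5")

```text
time_s: 4.0
eef_pos: [0.5478, -0.2679, 0.1078]
eef_rot: [-0.0, 0.862, 0.508, -0.0]
wrist_force: [-0.6, -0.0, 0.8]
opening: 0.5
```

```bash
python3 -c "
from h import *
d((.548,-.273,.1))
for n,b in (('top',(290,120,130)),('scene',(130,110,130))):
    c=ctrl.camera(n);x,y,r=b;cv2.imwrite('pics/g1%s.png'%n,cv2.resize(c['color'][y:y+r,x:x+r],None,fx=4,fy=4,interpolation=cv2.INTER_CUBIC))"
```

```text
t 4.0 pos [ 0.5478 -0.2679  0.1078] yaw 61.01 tilt z [-5.e-04  4.e-04 -1.e+00] op 0.5 F [-0.6 -0.   0.8]
[ 0.548 -0.273  0.1  ] tool cm [-0.43  0.26  0.78]
```

View pics/g1top.png

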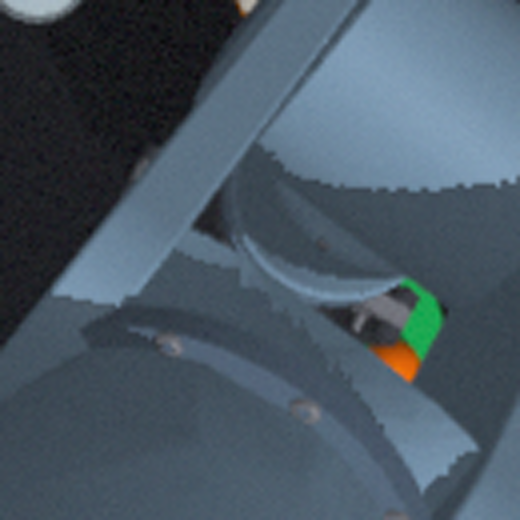

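View pics/g1scene.png

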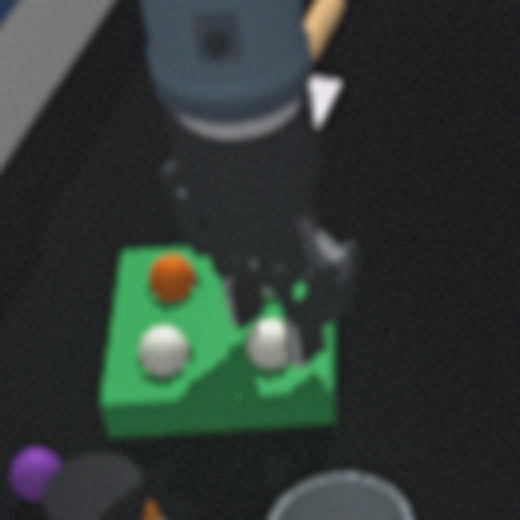

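Scene view: the fingers straddle ball P at crop (268,343), above the rack. Measured y shifted by 5 mm, so I'll hold a few rows and read it again.

Call:
move_arm(rows="0 0 0 0 0 0 0.5;0 0 0 0 0 0 0.5;0 0 0 0 0 0 0.5")

```text
time_s: 4.4
eef_pos: [0.5481, -0.2684, 0.1085]
eef_rot: [0.0, 0.862, 0.507, 0.0]
wrist_force: [0.7, 0.1, 0.6]
opening: 0.5
```

```bash
python3 -c "
from h import *
d((.548,-.273,.1))"
```

```text
t 4.4 pos [ 0.5481 -0.2684  0.1085] yaw 60.99 tilt z [ 8.e-04 -6.e-04 -1.e+00] op 0.5 F [0.7 0.1 0.6]
[ 0.548 -0.273  0.1  ] tool cm [-0.41  0.21  0.85]
```

Call:
move_arm(rows="-0.4 0.2 0 0 0 0 0.5;0 0 0.4 0 0 0 0.5;0 0 0.4 0 0 0 0.5;0 0 0 0 0 0 0.5;0 0 0 0 0 0 0.4;0 0 0 0 0 0 0.2;0 0 0 0 0 0 0.2;0 0 0 0 0 0 0.2;0 0 0 0 0 0 0.2")

```text
time_s: 5.3
eef_pos: [0.5482, -0.2731, 0.1007]
eef_rot: [0.001, 0.862, 0.507, 0.0]
wrist_force: [-0.1, 0.2, 5.1]
opening: 0.286
```

```bash
python3 -c "
from h import *
d((.548,-.273,.1))
for n,b in (('scene',(130,110,130)),):
    c=ctrl.camera(n);x,y,r=b;cv2.imwrite('pics/g2%s.png'%n,cv2.resize(c['color'][y:y+r,x:x+r],None,fx=4,fy=4,interpolation=cv2.INTER_CUBIC))"
```

```text
t 5.3 pos [ 0.5482 -0.2731  0.1007] yaw 60.99 tilt z [ 0.0012 -0.001  -1.    ] op 0.286 F [-0.1  0.2  5.1]
[ 0.548 -0.273  0.1  ] tool cm [ 0.   -0.02  0.07]
```

View pics/g2scene.png

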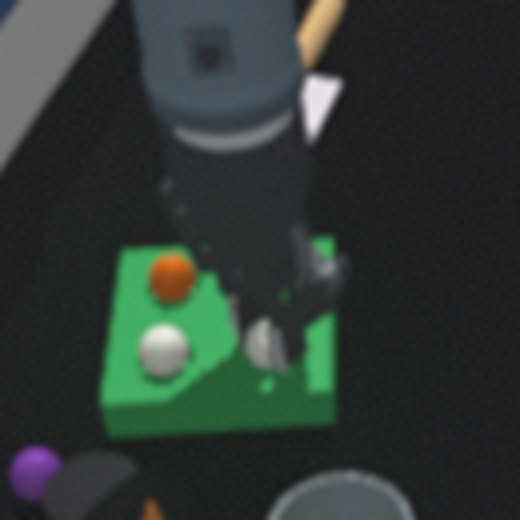

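Call:
move_arm(rows="0 0 0 0 0 0 0.2;0 0 0 0 0 0 0.2;0 0 -0.3 0 0 0 0.2;0 0 -0.3 0 0 0 0.2;0 0 0 0 0 0 0.2;0 0 0 0 0 0 0.2")

```text
time_s: 5.95
eef_pos: [0.5476, -0.2726, 0.1058]
eef_rot: [-0.0, 0.862, 0.507, -0.0]
wrist_force: [-0.6, 0.3, -0.8]
opening: 0.286
```

```bash
python3 -c "
from h import *
d((.548,-.273,.1))
for n,b in (('scene',(130,110,130)),):
    c=ctrl.camera(n);x,y,r=b;cv2.imwrite('pics/g3%s.png'%n,cv2.resize(c['color'][y:y+r,x:x+r],None,fx=4,fy=4,interpolation=cv2.INTER_CUBIC))"
```

```text
t 5.95 pos [ 0.5476 -0.2726  0.1058] yaw 60.99 tilt z [-3.e-04  2.e-04 -1.e+00] op 0.286 F [-0.6  0.3 -0.8]
[ 0.548 -0.273  0.1  ] tool cm [-0.01  0.05  0.58]
```

View pics/g3scene.png

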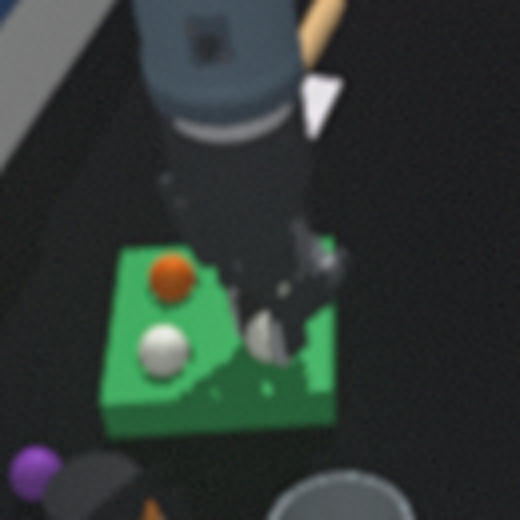

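Ball P rose with the fingers and the opening stayed steady. Lifting further and going to the rear well.

```bash
python3 -c "
from h import *
d((.548,-.273,.21),(.6564,.1549,.21),(.6564,.1549,.1228))"
```

```text
t 6.0 pos [ 0.5476 -0.2726  0.1057] yaw 60.99 tilt z [-4.e-04  3.e-04 -1.e+00] op 0.287 F [-0.4 -0.1 -1.1]
[ 0.548 -0.273  0.21 ] tool cm [-1.000e-02  5.000e-02 -1.043e+01]
[0.6564 0.1549 0.21  ] tool cm [ 4.268e+01 -1.127e+01  1.000e-02]
[0.6564 0.1549 0.1228] tool cm [-0.    0.    8.72]
```

Call:
move_arm(rows="0 0 -2 0 0 0 0.2;0 0 -3 0 0 0 0.2;0 0 -3 0 0 0 0.2;1 -0.3 -2.4 0 0 0 0.2;3 -0.8 0 0 0 0 0.2;3.7 -1 0 0 0 0 0.2;3.7 -1 0 0 0 0 0.2;3.7 -1 0 0 0 0 0.2;3.7 -1 0 0 0 0 0.2;3.7 -1 0 0 0 0 0.2;3.7 -1 0 0 0 0 0.2;3.7 -1 0 0 0 0 0.2;3.7 -1 0 0 0 0 0.2;3.7 -1 0 0 0 0 0.2;3 -0.7 0 0 0 0 0.2;1.5 -0.4 0 0 0 0 0.2;0.6 -0.1 0 0 0 0 0.2;0 0 0 0 0 0 0.2;0 0 0 0 0 0 0.2;0 0 0 0 0 0 0.2")

```text
time_s: 8.0
eef_pos: [0.6545, 0.1513, 0.2099]
eef_rot: [0.0, 0.862, 0.507, -0.0]
wrist_force: [0.7, -0.5, 0.6]
opening: 0.286
```

```bash
python3 -c "
from h import *
d((.6564,.1549,.21),(.6564,.1549,.1228))
for n,b in (('scene',(305,130,180)),):
    c=ctrl.camera(n);x,y,r=b;cv2.imwrite('pics/g4%s.png'%n,cv2.resize(c['color'][y:y+r,x:x+r],None,fx=3,fy=3,interpolation=cv2.INTER_CUBIC))"
```

```text
t 8.0 pos [0.6545 0.1513 0.2099] yaw 60.89 tilt z [-3.e-04 -4.e-04 -1.e+00] op 0.286 F [ 0.7 -0.5  0.6]
[0.6564 0.1549 0.21  ] tool cm [ 0.41 -0.01 -0.01]
[0.6564 0.1549 0.1228] tool cm [0.   0.   8.72]
```

View pics/g4scene.png

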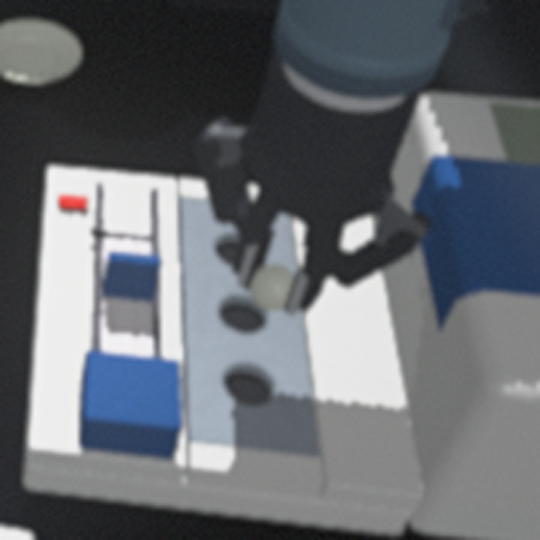

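The ball is held near crop (270,288), clear of the tower. Lowering into the rear well.

Call:
move_arm(rows="0.4 0 1 0 0 0 0.2;0 0 2 0 0 0 0.2;0 0 2 0 0 0 0.2;0 0 1.5 0 0 0 0.2;0 0 1 0 0 0 0.2;0 0 0.5 0 0 0 0.2;0 0 0.3 0 0 0 0.2;0 0 0.2 0 0 0 0.2;0 0 0 0 0 0 0.2;0 0 0 0 0 0 0.2")

```text
time_s: 9.05
eef_pos: [0.6569, 0.1564, 0.1256]
eef_rot: [0.0, 0.862, 0.507, 0.001]
wrist_force: [0.1, 0.0, 0.2]
opening: 0.288
```

```bash
python3 -c "
from h import *
d((.6564,.1549,.1228))
for n,b in (('scene',(305,130,180)),):
    c=ctrl.camera(n);x,y,r=b;cv2.imwrite('pics/g5%s.png'%n,cv2.resize(c['color'][y:y+r,x:x+r],None,fx=3,fy=3,interpolation=cv2.INTER_CUBIC))"
```

```text
t 9.05 pos [0.6569 0.1564 0.1256] yaw 60.99 tilt z [ 1.2e-03  1.0e-04 -1.0e+00] op 0.288 F [0.1 0.  0.2]
[0.6564 0.1549 0.1228] tool cm [-0.16  0.03  0.28]
```

View pics/g5scene.png

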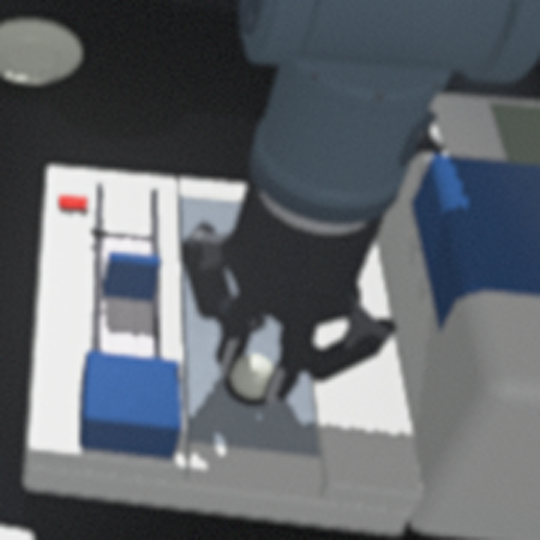

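The ball sits over the rear well at crop (255,377). Correcting 1.5 mm, lowering 2.5 mm and releasing.

Call:
move_arm(rows="-0.15 0 0.1 0 0 0 0.2;0 0 0.15 0 0 0 0.2;0 0 0 0 0 0 0.2;0 0 0 0 0 0 0.32;0 0 0 0 0 0 0.4;0 0 0 0 0 0 0.5;0 0 0 0 0 0 0.5")

```text
time_s: 9.8
eef_pos: [0.6557, 0.1551, 0.1223]
eef_rot: [-0.0, 0.862, 0.507, -0.0]
wrist_force: [0.3, 0.3, -0.2]
opening: 0.497
```

Call:
move_arm(rows="0 0 -1 0 0 0 0.5;0 0 -2.5 0 0 0 0.5;0 0 -3 0 0 0 0.5;0 0 -2 0 0 0 0.5;-3 0 0 0 0 0 0.5;-4 0 0 0 0 0 0.5;-4 0 0 0 0 0 0.5;-4 0 0 0 0 0 0.5;-4 0 0 0 0 0 0.5;0 0 0 0 0 0 0.5")

```text
time_s: 10.8
eef_pos: [0.562, -0.0145, 0.2081]
eef_rot: [0.0, 0.863, 0.506, -0.0]
wrist_force: [0.9, -0.4, -0.4]
opening: 0.495
```

```bash
python3 -c "
from h import *
d((.565,-.3325,.2),(.565,-.3325,.1015))
for n,b in (('scene',(305,130,180)),('top',(70,70,160))):
    c=ctrl.camera(n);x,y,r=b;cv2.imwrite('pics/g6%s.png'%n,cv2.resize(c['color'][y:y+r,x:x+r],None,fx=3,fy=3,interpolation=cv2.INTER_CUBIC))"
```

```text
t 10.8 pos [ 0.562  -0.0145  0.2081] yaw 60.77 tilt z [-4.0e-04 -1.2e-03 -1.0e+00] op 0.495 F [ 0.9 -0.4 -0.4]
[ 0.565  -0.3325  0.2   ] tool cm [-27.6   15.79   0.85]
[ 0.565  -0.3325  0.1015] tool cm [ 0.01 -0.    9.85]
```

View pics/g6scene.png

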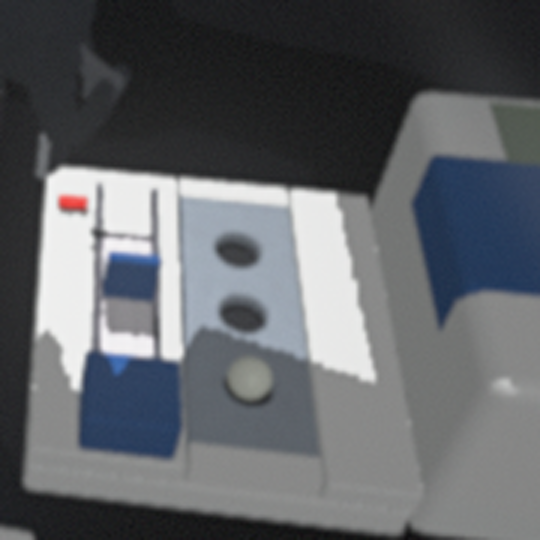

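View pics/g6top.png

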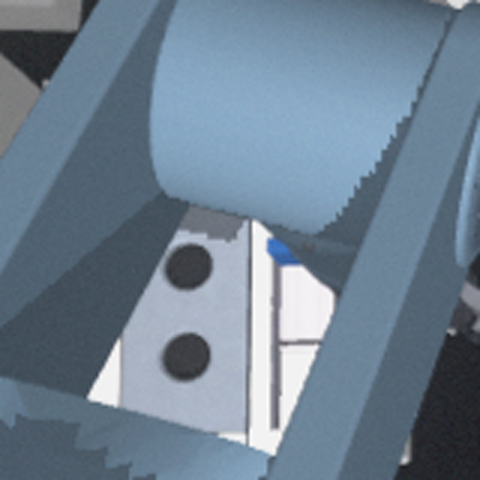

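Rear well holds its ball (crop (250,380)). Next is ball Q.

Call:
move_arm(rows="-1.5 0.8 0 0 0 0 0.5;-3 1.7 0 0 0 0 0.5;-3.5 2 0 0 0 0 0.5;-3.5 2 0 0 0 0 0.5;-3.5 2 0 0 0 0 0.5;-3.5 2 0 0 0 0 0.5;-3.5 2 0 0 0 0 0.5;-3 1.8 0 0 0 0 0.5;-1.9 1.1 0.8 0 0 0 0.5;-0.7 0.4 2 0 0 0 0.5;0 0 2 0 0 0 0.5;0 0 0 0 0 0 0.5;0 0 0 0 0 0 0.5;0 0 0 0 0 0 0.5")

```text
time_s: 12.3
eef_pos: [0.5691, -0.3288, 0.1609]
eef_rot: [0.001, 0.861, 0.508, 0.0]
wrist_force: [0.2, 0.6, 0.5]
opening: 0.502
```

```bash
python3 -c "
from h import *
d((.565,-.3325,.16),(.565,-.3325,.1015))"
```

```text
t 12.3 pos [ 0.5691 -0.3288  0.1609] yaw 61.06 tilt z [ 0.0017 -0.0013 -1.    ] op 0.502 F [0.2 0.6 0.5]
[ 0.565  -0.3325  0.16  ] tool cm [-0.52 -0.18  0.09]
[ 0.565  -0.3325  0.1015] tool cm [ 0.   -0.01  5.85]
```

Call:
move_arm(rows="-0.5 -0.2 0 0 0 0 0.5;0 0 1.5 0 0 0 0.5;0 0 2 0 0 0 0.5;0 0 1.5 0 0 0 0.5;0 0 0.6 0 0 0 0.5;0 0 0.3 0 0 0 0.5;0 0 0 0 0 0 0.5;0 0 0 0 0 0 0.5")

```text
time_s: 13.1
eef_pos: [0.5641, -0.3329, 0.1011]
eef_rot: [0.001, 0.862, 0.507, 0.0]
wrist_force: [-0.1, 0.5, 0.6]
opening: 0.496
```

```bash
python3 -c "
from h import *
d((.565,-.3325,.1015))
for n,b in (('scene',(130,110,130)),):
    c=ctrl.camera(n);x,y,r=b;cv2.imwrite('pics/g7%s.png'%n,cv2.resize(c['color'][y:y+r,x:x+r],None,fx=4,fy=4,interpolation=cv2.INTER_CUBIC))"
```

```text
t 13.1 pos [ 0.5641 -0.3329  0.1011] yaw 60.99 tilt z [ 9.e-04 -8.e-04 -1.e+00] op 0.496 F [-0.1  0.5  0.6]
[ 0.565  -0.3325  0.1015] tool cm [ 0.07  0.06 -0.04]
```

View pics/g7scene.png

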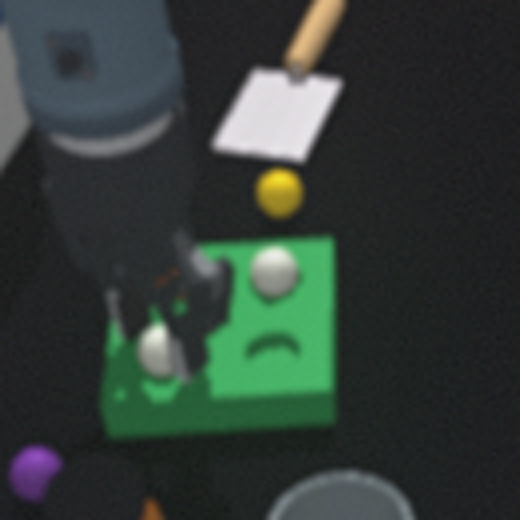

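Call:
move_arm(rows="0 0 -0.05 0 0 0 0.35;0 0 0 0 0 0 0.2;0 0 0 0 0 0 0.2;0 0 0 0 0 0 0.2;0 0 0 0 0 0 0.2;0 0 -0.5 0 0 0 0.2;0 0 -1.5 0 0 0 0.2;0 0 -3 0 0 0 0.2;0 0 -3 0 0 0 0.2;0 0 -2.5 0 0 0 0.2;0 0 -0.5 0 0 0 0.2;0 0 0 0 0 0 0.2")

```text
time_s: 14.35
eef_pos: [0.5641, -0.3328, 0.2123]
eef_rot: [0.001, 0.862, 0.507, 0.0]
wrist_force: [-0.4, 0.4, -0.3]
opening: 0.286
```

```bash
python3 -c "
from h import *
d((.5965,.1518,.21),(.5965,.1518,.1228))
for n,b in (('scene',(130,110,130)),):
    c=ctrl.camera(n);x,y,r=b;cv2.imwrite('pics/g8%s.png'%n,cv2.resize(c['color'][y:y+r,x:x+r],None,fx=4,fy=4,interpolation=cv2.INTER_CUBIC))"
```

```text
t 14.35 pos [ 0.5641 -0.3328  0.2123] yaw 60.99 tilt z [ 0.0018 -0.0016 -1.    ] op 0.286 F [-0.4  0.4 -0.3]
[0.5965 0.1518 0.21  ] tool cm [ 43.95 -20.67   0.15]
[0.5965 0.1518 0.1228] tool cm [ 0.   -0.02  8.72]
```

View pics/g8scene.png

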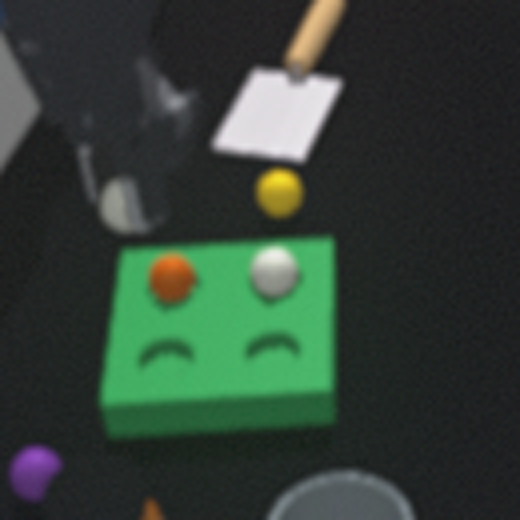

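Ball Q is held and amber is still in its seat (crop (172,278)). Going to the middle well.

Call:
move_arm(rows="1 -0.5 0 0 0 0 0.2;2.5 -1.2 0 0 0 0 0.2;3.5 -1.6 0 0 0 0 0.2;3.5 -1.7 0 0 0 0 0.2;3.5 -1.6 0 0 0 0 0.2;3.5 -1.7 0 0 0 0 0.2;3.5 -1.6 0 0 0 0 0.2;3.5 -1.7 0 0 0 0 0.2;3.5 -1.6 0 0 0 0 0.2;3.5 -1.7 0 0 0 0 0.2;3.5 -1.6 0 0 0 0 0.2;3.5 -1.7 0 0 0 0 0.2;2.5 -1.2 0 0 0 0 0.2;1.5 -0.8 0 0 0 0 0.2;0.9 -0.4 1 0 0 0 0.2;0 0 1 0 0 0 0.2;0 0 0 0 0 0 0.2;0 0 0 0 0 0 0.2;0 0 0 0 0 0 0.2")

```text
time_s: 16.3
eef_pos: [0.5944, 0.1458, 0.1909]
eef_rot: [0.0, 0.862, 0.507, -0.0]
wrist_force: [0.7, -0.2, -0.1]
opening: 0.287
```

```bash
python3 -c "
from h import *
d((.5965,.1518,.19),(.5965,.1518,.1228))"
```

```text
t 16.3 pos [0.5944 0.1458 0.1909] yaw 60.89 tilt z [ 1.e-04 -2.e-04 -1.e+00] op 0.287 F [ 0.7 -0.2 -0.1]
[0.5965 0.1518 0.19  ] tool cm [ 0.63 -0.11  0.09]
[0.5965 0.1518 0.1228] tool cm [ 0.   -0.    6.72]
```

Call:
move_arm(rows="0.5 -0.1 1 0 0 0 0.2;0 0 1.5 0 0 0 0.2;0 0 1.5 0 0 0 0.2;0 0 1.3 0 0 0 0.2;0 0 0.6 0 0 0 0.2;0 0 0.3 0 0 0 0.2;0 0 0 0 0 0 0.2;0 0 0 0 0 0 0.2;0 0 0 0 0 0 0.2")

```text
time_s: 17.2
eef_pos: [0.5961, 0.1518, 0.1297]
eef_rot: [0.0, 0.862, 0.507, 0.001]
wrist_force: [0.4, 0.3, 0.1]
opening: 0.287
```

```bash
python3 -c "
from h import *
d((.5965,.1518,.1228))
for n,b in (('scene',(305,130,180)),):
    c=ctrl.camera(n);x,y,r=b;cv2.imwrite('pics/g9%s.png'%n,cv2.resize(c['color'][y:y+r,x:x+r],None,fx=3,fy=3,interpolation=cv2.INTER_CUBIC))"
```

```text
t 17.2 pos [0.5961 0.1518 0.1297] yaw 60.99 tilt z [ 1.4e-03  1.0e-04 -1.0e+00] op 0.287 F [0.4 0.3 0.1]
[0.5965 0.1518 0.1228] tool cm [0.01 0.03 0.69]
```

View pics/g9scene.png

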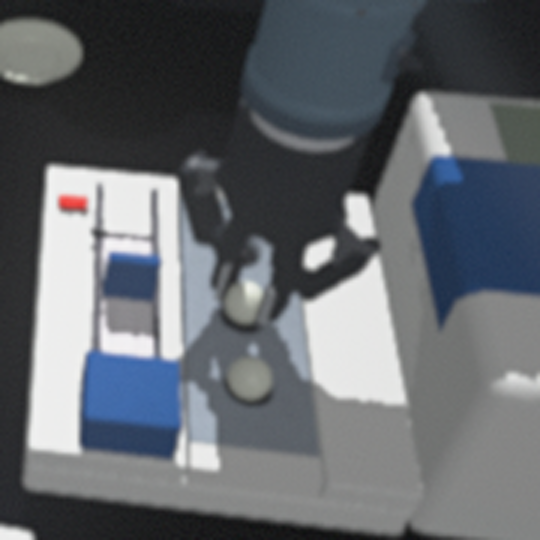

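The held ball is directly over the middle well. Lowering 6.5 mm, releasing and heading back to ball R.

Call:
move_arm(rows="0 0 0.4 0 0 0 0.2;0 0 0.25 0 0 0 0.2;0 0 0 0 0 0 0.2;0 0 0 0 0 0 0.2;0 0 0 0 0 0 0.32;0 0 0 0 0 0 0.4;0 0 0 0 0 0 0.5;0 0 0 0 0 0 0.5")

```text
time_s: 18.05
eef_pos: [0.5954, 0.1518, 0.122]
eef_rot: [-0.0, 0.862, 0.507, -0.0]
wrist_force: [0.1, 0.2, -0.0]
opening: 0.502
```

Call:
move_arm(rows="0 0 -1 0 0 0 0.5;0 0 -2.5 0 0 0 0.5;0 0 -3 0 0 0 0.5;0 0 -2 0 0 0 0.5;-3 0 0 0 0 0 0.5;-4 0.5 0 0 0 0 0.5;-4 1 0 0 0 0 0.5;-4 1 0 0 0 0 0.5;-4 1 0 0 0 0 0.5;-4 1 0 0 0 0 0.5;-3 1 0 0 0 0 0.5;0 0 0 0 0 0 0.5")

```text
time_s: 19.25
eef_pos: [0.5173, -0.1058, 0.2084]
eef_rot: [0.001, 0.863, 0.506, 0.0]
wrist_force: [0.7, 0.6, -0.5]
opening: 0.497
```

```bash
python3 -c "
from h import *
d((.488,-.290,.16),(.488,-.29,.1012))
for n,b in (('scene',(305,130,180)),):
    c=ctrl.camera(n);x,y,r=b;cv2.imwrite('pics/g10%s.png'%n,cv2.resize(c['color'][y:y+r,x:x+r],None,fx=3,fy=3,interpolation=cv2.INTER_CUBIC))"
```

```text
t 19.25 pos [ 0.5173 -0.1058  0.2084] yaw 60.74 tilt z [ 0.0012 -0.0016 -1.    ] op 0.497 F [ 0.7  0.6 -0.5]
[ 0.488 -0.29   0.16 ] tool cm [-17.5    6.44   4.87]
[ 0.488  -0.29    0.1012] tool cm [ 0.   -0.01  5.88]
```

View pics/g10scene.png

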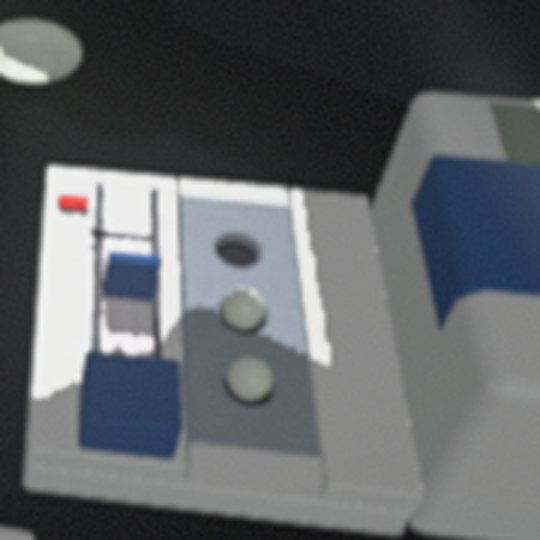

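Two wells are filled. Now ball R.

Call:
move_arm(rows="-1.5 0.6 0 0 0 0 0.5;-3 1.1 0 0 0 0 0.5;-3.5 1.3 0 0 0 0 0.5;-3.5 1.3 0.9 0 0 0 0.5;-3 1.1 1 0 0 0 0.5;-1.7 0.6 1 0 0 0 0.5;-0.7 0.2 1 0 0 0 0.5;0 0 1 0 0 0 0.5;0 0 0 0 0 0 0.5;0 0 0 0 0 0 0.5;0 0 0 0 0 0 0.5;0 0 0 0 0 0 0.5")

```text
time_s: 20.5
eef_pos: [0.4904, -0.2797, 0.159]
eef_rot: [0.001, 0.861, 0.508, 0.0]
wrist_force: [0.5, -1.0, 0.0]
opening: 0.501
```

```bash
python3 -c "
from h import *
d((.488,-.290,.16),(.488,-.29,.1012))"
```

```text
t 20.5 pos [ 0.4904 -0.2797  0.159 ] yaw 61.05 tilt z [ 8.e-04 -7.e-04 -1.e+00] op 0.501 F [ 0.5 -1.   0. ]
[ 0.488 -0.29   0.16 ] tool cm [-1.02  0.29 -0.09]
[ 0.488  -0.29    0.1012] tool cm [ 0.   -0.01  5.88]
```

Call:
move_arm(rows="-1 0.3 0 0 0 0 0.5;0 0 1.5 0 0 0 0.5;0 0 2 0 0 0 0.5;0 0 1.5 0 0 0 0.5;0 0 0.4 0 0 0 0.5;0 0 0.2 0 0 0 0.5;0 0 0 0 0 0 0.5;0 0 0 0 0 0 0.5")

```text
time_s: 21.3
eef_pos: [0.4881, -0.2907, 0.1031]
eef_rot: [0.001, 0.862, 0.507, 0.0]
wrist_force: [-0.1, 0.4, 0.2]
opening: 0.499
```

```bash
python3 -c "
from h import *
d((.488,-.29,.1012))
for n,b in (('scene',(130,110,130)),):
    c=ctrl.camera(n);x,y,r=b;cv2.imwrite('pics/g11%s.png'%n,cv2.resize(c['color'][y:y+r,x:x+r],None,fx=4,fy=4,interpolation=cv2.INTER_CUBIC))"
```

```text
t 21.3 pos [ 0.4881 -0.2907  0.1031] yaw 60.99 tilt z [ 1.e-03 -9.e-04 -1.e+00] op 0.499 F [-0.1  0.4  0.2]
[ 0.488  -0.29    0.1012] tool cm [ 0.06 -0.04  0.19]
```

View pics/g11scene.png

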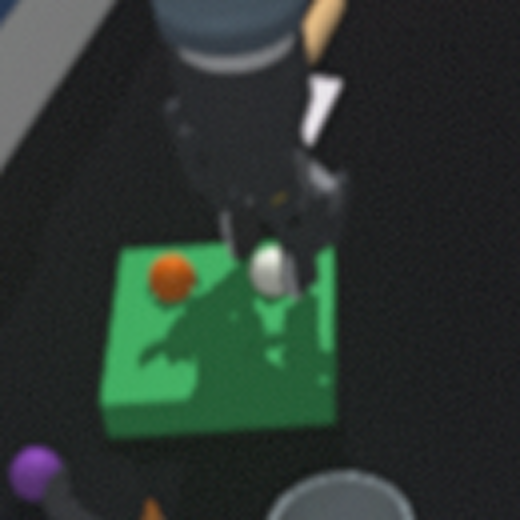

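Fingers straddle ball R (crop (270,272)). Closing and lifting.

Call:
move_arm(rows="0 0 0.15 0 0 0 0.5;0 0 0 0 0 0 0.35;0 0 0 0 0 0 0.2;0 0 0 0 0 0 0.2;0 0 0 0 0 0 0.2;0 0 0 0 0 0 0.2;0 0 -0.5 0 0 0 0.2;0 0 -1.5 0 0 0 0.2;0 0 -3 0 0 0 0.2;0 0 -3 0 0 0 0.2;0 0 -2.5 0 0 0 0.2;0 0 -0.5 0 0 0 0.2;0 0 0 0 0 0 0.2")

```text
time_s: 22.65
eef_pos: [0.488, -0.2907, 0.2123]
eef_rot: [0.001, 0.862, 0.507, 0.0]
wrist_force: [-0.5, 0.3, -1.0]
opening: 0.286
```

```bash
python3 -c "
from h import *
d((.5366,.1488,.19),(.5366,.1488,.1228))"
```

```text
t 22.65 pos [ 0.488  -0.2907  0.2123] yaw 60.99 tilt z [ 0.0019 -0.0018 -1.    ] op 0.286 F [-0.5  0.3 -1. ]
[0.5366 0.1488 0.19  ] tool cm [ 40.79 -17.07   2.16]
[0.5366 0.1488 0.1228] tool cm [ 0.   -0.02  6.72]
```

Call:
move_arm(rows="1 -0.4 0 0 0 0 0.2;2.5 -1 0 0 0 0 0.2;3.5 -1.5 0 0 0 0 0.2;3.5 -1.5 0 0 0 0 0.2;3.5 -1.5 0 0 0 0 0.2;3.5 -1.5 0 0 0 0 0.2;3.5 -1.4 0 0 0 0 0.2;3.5 -1.5 0 0 0 0 0.2;3.5 -1.4 0 0 0 0 0.2;3.5 -1.5 0 0 0 0 0.2;3.5 -1.5 0 0 0 0 0.2;2.5 -1.1 0 0 0 0 0.2;1.8 -0.8 0.2 0 0 0 0.2;1.2 -0.5 1 0 0 0 0.2;0.3 -0.1 1 0 0 0 0.2;0 0 0 0 0 0 0.2;0 0 0 0 0 0 0.2;0 0 0 0 0 0 0.2;0 0 0 0 0 0 0.2")

```text
time_s: 24.55
eef_pos: [0.5355, 0.1491, 0.1893]
eef_rot: [0.0, 0.862, 0.507, 0.0]
wrist_force: [0.2, -0.6, 0.2]
opening: 0.289
```

```bash
python3 -c "
from h import *
d((.5366,.1488,.19),(.5366,.1488,.1228))"
```

```text
t 24.55 pos [0.5355 0.1491 0.1893] yaw 60.92 tilt z [ 8.e-04 -0.e+00 -1.e+00] op 0.289 F [ 0.2 -0.6  0.2]
[0.5366 0.1488 0.19  ] tool cm [ 0.02  0.11 -0.07]
[0.5366 0.1488 0.1228] tool cm [-0.   -0.    6.72]
```

Call:
move_arm(rows="0 0.1 1 0 0 0 0.2;0 0 1.5 0 0 0 0.2;0 0 1.5 0 0 0 0.2;0 0 1.2 0 0 0 0.2;0 0 0.5 0 0 0 0.2;0 0 0 0 0 0 0.2;0 0 0 0 0 0 0.2;0 0 0 0 0 0 0.2")

```text
time_s: 25.35
eef_pos: [0.5365, 0.1495, 0.1325]
eef_rot: [0.0, 0.862, 0.507, 0.001]
wrist_force: [-0.6, -0.0, -0.1]
opening: 0.288
```

```bash
python3 -c "
from h import *
d((.5366,.1488,.1228))
for n,b in (('scene',(305,130,180)),):
    c=ctrl.camera(n);x,y,r=b;cv2.imwrite('pics/g12%s.png'%n,cv2.resize(c['color'][y:y+r,x:x+r],None,fx=3,fy=3,interpolation=cv2.INTER_CUBIC))"
```

```text
t 25.35 pos [0.5365 0.1495 0.1325] yaw 60.99 tilt z [ 1.3e-03  1.0e-04 -1.0e+00] op 0.288 F [-0.6 -0.  -0.1]
[0.5366 0.1488 0.1228] tool cm [-0.06  0.04  0.97]
```

View pics/g12scene.png

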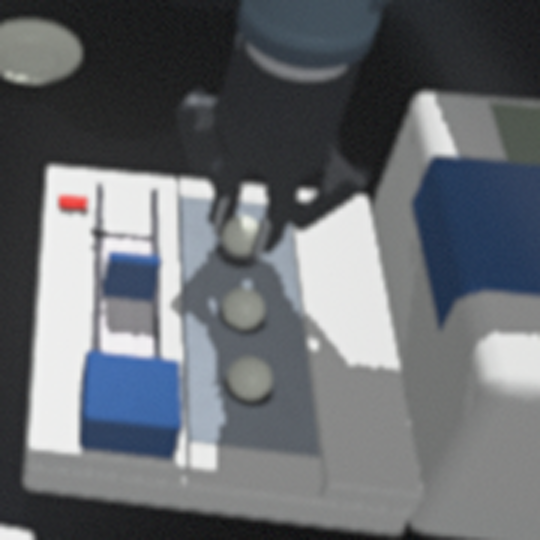

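Call:
move_arm(rows="0 0 0.5 0 0 0 0.2;0 0 0.4 0 0 0 0.2;0 0 0.05 0 0 0 0.2;0 0 0 0 0 0 0.2;0 0 0 0 0 0 0.32;0 0 0 0 0 0 0.4;0 0 0 0 0 0 0.5;0 0 0 0 0 0 0.5")

```text
time_s: 26.2
eef_pos: [0.5359, 0.1494, 0.1222]
eef_rot: [-0.0, 0.862, 0.507, -0.0]
wrist_force: [-0.3, 0.1, -0.0]
opening: 0.499
```

Call:
move_arm(rows="0 0 -1 0 0 0 0.5;0 0 -2.5 0 0 0 0.5;0 0 -3 0 0 0 0.5;0 0 -2 0 0 0 0.5;-1 0 0 0 0 8.2 0.5;0 0 0 0 0 8.2 0.5;0 0 0 0 0 8.3 0.5;0 0 0 0 0 8.3 0.5;0 0 0 0 0 8.3 0.5;0 0 0 0 0 8.3 0.5;0 0 0 0 0 8.4 0.5;0 0 0 0 0 0 0.5;0 0 0 0 0 0 0.5")

```text
time_s: 27.5
eef_pos: [0.5312, 0.1407, 0.2079]
eef_rot: [0.0, 1.0, 0.028, 0.0]
wrist_force: [-0.0, 0.6, -0.5]
opening: 0.502
```

```bash
python3 -c "
from h import *
d((.6006,.072,.2),(.6006,.072,.138))
for n,b in (('scene',(305,130,180)),):
    c=ctrl.camera(n);x,y,r=b;cv2.imwrite('pics/g13%s.png'%n,cv2.resize(c['color'][y:y+r,x:x+r],None,fx=3,fy=3,interpolation=cv2.INTER_CUBIC))"
```

```text
t 27.5 pos [0.5312 0.1407 0.2079] yaw 3.21 tilt z [ 5.e-04 -0.e+00 -1.e+00] op 0.502 F [-0.   0.6 -0.5]
[0.6006 0.072  0.2   ] tool cm [6.54 7.25 0.79]
[0.6006 0.072  0.138 ] tool cm [-0.  -0.   6.2]
```

View pics/g13scene.png

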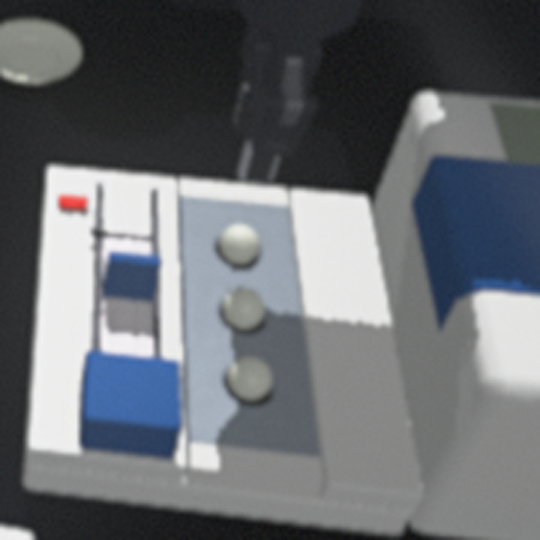

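All three wells hold white balls and the slide is home. Moving over the handle.

Call:
move_arm(rows="1 1 0 0 0 0 0.5;2 2 0 0 0 0 0.5;2 2.2 0 0 0 0 0.5;1.1 1.5 1 0 0 0 0.5;0.4 0.5 1 0 0 0 0.5;0 0 1 0 0 0 0.5;0 0 0 0 0 0 0.5;0 0 0 0 0 0 0.5;0 0 0 0 0 0 0.5")

```text
time_s: 28.45
eef_pos: [0.5996, 0.0729, 0.1778]
eef_rot: [-0.0, 1.0, 0.027, 0.0]
wrist_force: [-0.5, 0.4, 0.4]
opening: 0.504
```

```bash
python3 -c "
from h import *
d((.6006,.072,.18),(.6006,.072,.138))
for n,b in (('scene',(305,130,180)),):
    c=ctrl.camera(n);x,y,r=b;cv2.imwrite('pics/g14%s.png'%n,cv2.resize(c['color'][y:y+r,x:x+r],None,fx=3,fy=3,interpolation=cv2.INTER_CUBIC))"
```

```text
t 28.45 pos [0.5996 0.0729 0.1778] yaw 3.06 tilt z [ 4.e-04  0.e+00 -1.e+00] op 0.504 F [-0.5  0.4  0.4]
[0.6006 0.072  0.18  ] tool cm [ 0.09  0.09 -0.22]
[0.6006 0.072  0.138 ] tool cm [-0.   0.   4.2]
```

View pics/g14scene.png

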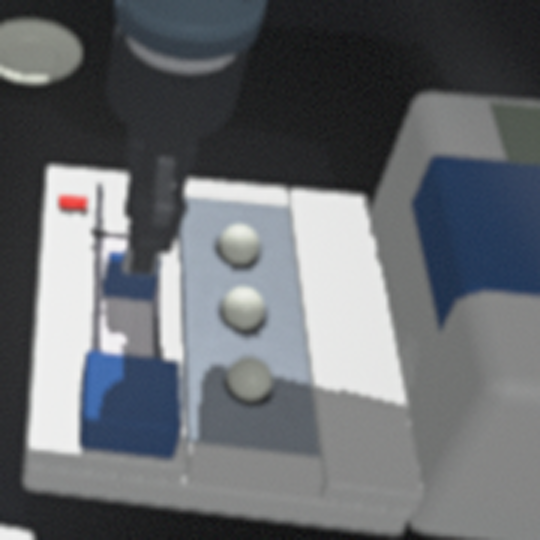

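Aligned over the handle. Descending and gripping.

Call:
move_arm(rows="0.1 0 1 0 0 0 0.5;0 0 1.5 0 0 0 0.5;0 0 1 0 0 0 0.5;0 0 0.4 0 0 0 0.5;0 0 0 0 0 0 0.5;0 0 0 0 0 0 0.5;0 0 0 0 0 0 0.3;0 0 0 0 0 0 0.1;0 0 0 0 0 0 0;0 0 0 0 0 0 0;0 0 0 0 0 0 0")

```text
time_s: 29.6
eef_pos: [0.6015, 0.0722, 0.1391]
eef_rot: [0.0, 1.0, 0.026, 0.001]
wrist_force: [2.7, -0.2, 1.3]
opening: 0.108
```

```bash
python3 -c "
from h import *
d((.6006,.072,.138))
for n,b in (('scene',(305,130,180)),('top',(80,85,160))):
    c=ctrl.camera(n);x,y,r=b;cv2.imwrite('pics/g15%s.png'%n,cv2.resize(c['color'][y:y+r,x:x+r],None,fx=3,fy=3,interpolation=cv2.INTER_CUBIC))"
```

```text
t 29.6 pos [0.6015 0.0722 0.1391] yaw 2.98 tilt z [ 2.e-03 -1.e-04 -1.e+00] op 0.108 F [ 2.7 -0.2  1.3]
[0.6006 0.072  0.138 ] tool cm [-0.09  0.01  0.11]
```

View pics/g15scene.png

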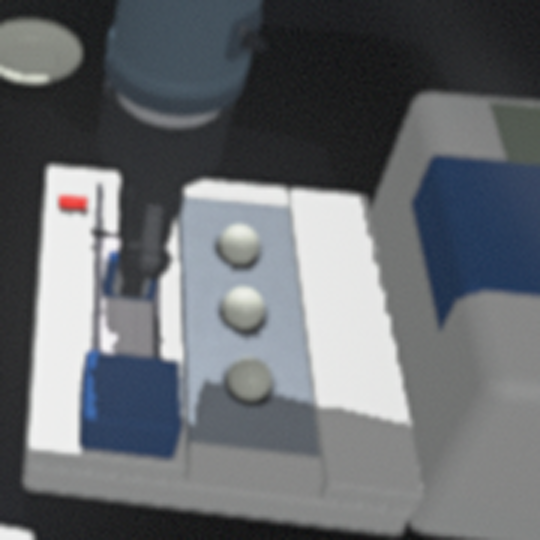

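View pics/g15top.png

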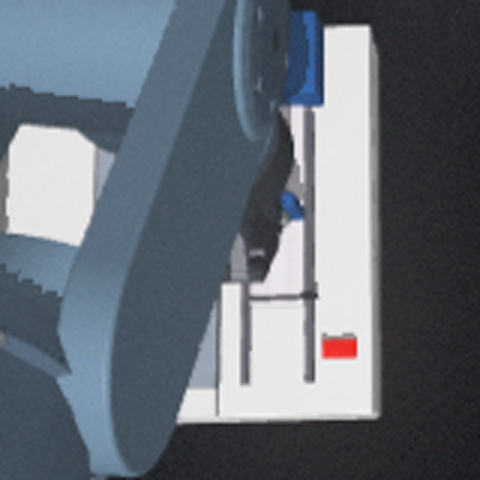

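Gripped (opening 0.108 on the 10 mm tab, wrist force 2.7 N along x). Pulling 3 cm.

Call:
move_arm(rows="-0.3 0 0 0 0 0 0;-0.5 0 0 0 0 0 0;-0.5 0 0 0 0 0 0;-0.5 0 0 0 0 0 0;-0.5 0 0 0 0 0 0;-0.4 0 0 0 0 0 0;-0.3 0 0 0 0 0 0;0 0 0 0 0 0 0;0 0 0 0 0 0 0;0 0 0 0 0 0 0;0 0 0 0 0 0 0;0 0 0 0 0 0 0")

```text
time_s: 30.9
eef_pos: [0.5713, 0.0706, 0.1391]
eef_rot: [0.0, 1.0, 0.026, 0.001]
wrist_force: [4.4, 1.3, 5.9]
opening: 0.108
```

```bash
python3 -c "
from h import *
d((.6006,.072,.138))
for n,b in (('scene',(305,170,60)),('top',(150,170,70))):
    c=ctrl.camera(n);x,y,r=b;cv2.imwrite('pics/g16%s.png'%n,cv2.resize(c['color'][y:y+r,x:x+r],None,fx=8,fy=8,interpolation=cv2.INTER_CUBIC))"
```

```text
t 30.9 pos [0.5713 0.0706 0.1391] yaw 2.98 tilt z [ 1.9e-03 -1.0e-04 -1.0e+00] op 0.108 F [4.4 1.3 5.9]
[0.6006 0.072  0.138 ] tool cm [2.94 0.01 0.11]
```

View pics/g16scene.png

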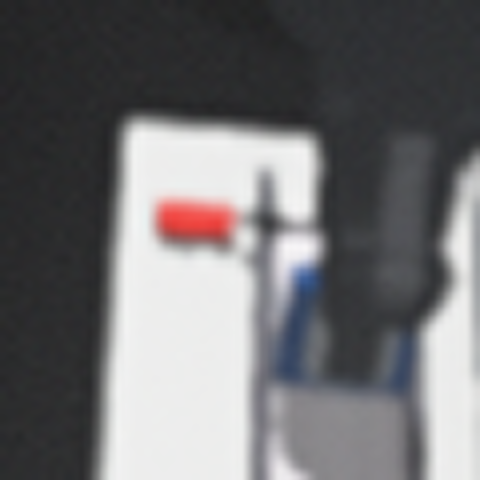

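View pics/g16top.png

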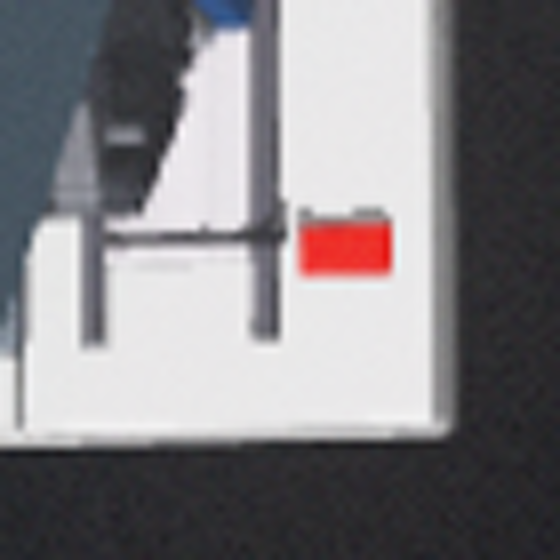

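Top crop: pointer at row 236, mark rows 222–276 (middle 249), so the pointer is about 2.5–3 mm short of centre. Scene crop: roughly aligned, but that view is sensitive to height. Pulling another 2.3 mm satisfies both.

Call:
move_arm(rows="-0.1 0 0 0 0 0 0;-0.13 0 0 0 0 0 0;0 0 0 0 0 0 0;0 0 0 0 0 0 0;0 0 0 0 0 0 0;0 0 0 0 0 0 0;0 0 0 0 0 0 0")

```text
time_s: 31.7
eef_pos: [0.569, 0.0705, 0.1391]
eef_rot: [0.0, 1.0, 0.026, 0.001]
wrist_force: [4.6, 0.1, 5.1]
opening: 0.104
```

```bash
python3 -c "
from h import *
d()
for n,b in (('scene',(305,170,60)),('top',(150,170,70))):
    c=ctrl.camera(n);x,y,r=b;cv2.imwrite('pics/g17%s.png'%n,cv2.resize(c['color'][y:y+r,x:x+r],None,fx=8,fy=8,interpolation=cv2.INTER_CUBIC))
    cv2.imwrite('pics/g17%sf.png'%n,c['color'])
d()"
```

```text
t 31.7 pos [0.569  0.0705 0.1391] yaw 2.98 tilt z [ 1.9e-03 -1.0e-04 -1.0e+00] op 0.104 F [4.6 0.1 5.1]
t 31.8 pos [0.569  0.0705 0.139 ] yaw 2.98 tilt z [ 1.9e-03 -1.0e-04 -1.0e+00] op 0.106 F [4.8 0.8 5.9]
```

View pics/g17scene.png

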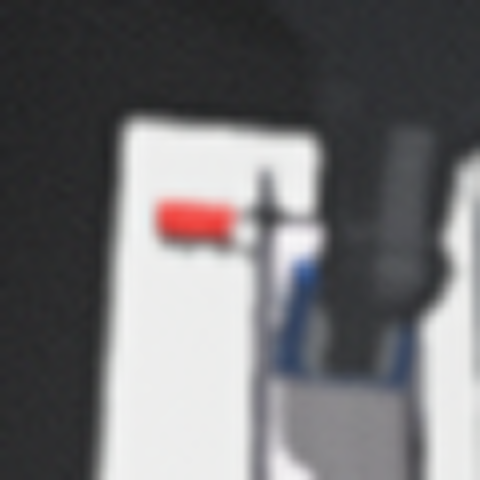

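View pics/g17top.png

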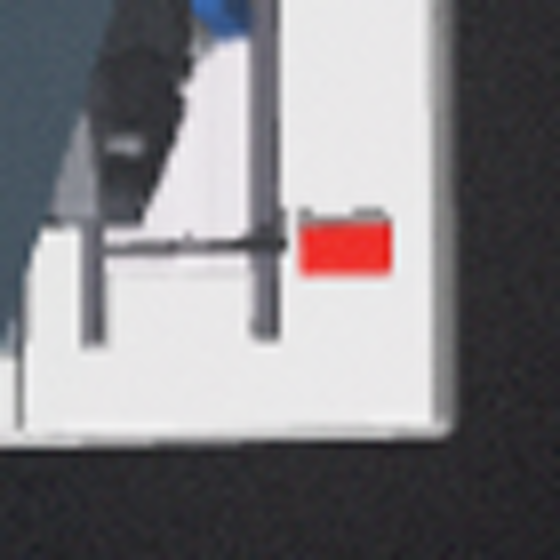

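View pics/g17scenef.png

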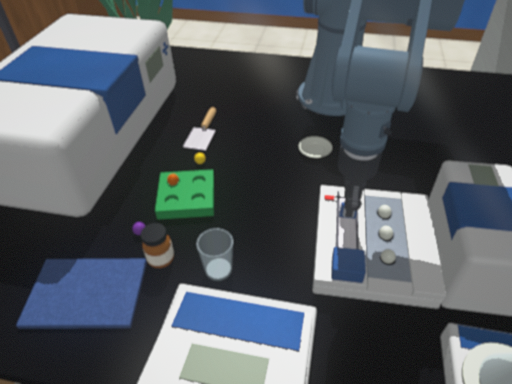

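Both views put the pointer inside the mark: about 1.3 mm short of its middle in the top view and about 2 mm past it in the scene view. The balls and amber are in place and the bystanders look unmoved. Handing in.

```bash
python3 -c "
from h import *
print(ctrl.hand_in()); d()"
```

```text
the job is handed in; nothing more can be done
None
the job is handed in; nothing more can be done
```

I set the three white balls into the rear, middle and front wells. I then gripped the blue handle, pulled it about 32 mm, and handed in at 31.8 s while still holding it. The hand-in reported no verdict.

**Last checks:**
- **Balls:** the scene picture shows a white ball in each well. The amber ball is still in its seat, and the beaker and jar look unmoved.
- **Slide:** it was held still with the gripper at 0.106 opening and a wrist force of about 4.8 N along x, near the 5 N spring force expected. The separate finger contact force could not be read.
- **Pointer:** it lies inside the red mark in both pictures. The two cameras disagree slightly: the top view puts it about 1.3 mm short of the middle, and the scene view about 2 mm past it. The limit is 6 mm, and the scene view is more sensitive to height.

The cameras also differed by 2–3 mm on ball and reader positions, so I averaged them. Closing on the first ball pressed about 5 N upward on the wrist, probably the fingertips touching the rack. I gripped the next two balls at nearly the same height and did not read the force while closing.

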